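# Tip the steel rods into the slotted stock box

## Robot

A 7-joint arm with a two-finger parallel gripper is mounted at the origin on the work surface. World frame = base frame: x ahead of the robot, y to its left, z up, the work surface at z = 0. Lengths are in m, angles in rad, forces in N, time in s.
With the tool pointing down it reaches from about 0.4 to 0.85 m from the base axis. Payload 4.5 kg.
Tool frame: the origin (TCP) lies at the very end of the fingers, on their centre line; the grasp point (between the pads) lies 19 mm behind it (grip_point_offset is the y of the grasp point in the tool frame, in m); y points along the fingers, z is the direction in which the jaws open and shut, and the axes are right-handed (so a half turn about y gives the same grasp; the last joint's range is limited). The gripper opens to 88 mm and grips with 3 to 60 N. Pads are 18 mm wide; open, the fingers measure 123 mm over their backs; the gripper's body (75 mm by 187 mm) begins 45 mm behind the grasp point.
Start: joints at [-1.172, 0.689, -0.195, 1.565, 0.157, 0.902, -0.215], TCP at [0.223, 0.584, 0.239] pointing down, gripper open.
Joint ranges: [-3.01, 3.01], [-0.46, 2.08], [-1.47, 1.51], [0.13, 2.56], [-1, 4.14], [0.04, 2.09], [-2.66, 2.66]. Speed limits (rad/s): [2.57, 2.57, 3.14, 3.14, 3.14, 3.14, 3.14].

## Interface

Orientations are given as a unit quaternion [w, x, y, z].
In Python, from rig import * gives the robot as it stands. The module is installed in compiled form; this text tells all that it offers.
- The arm moves only by the tool play_rows, never from a script. Its argument "motion" is one flat list of numbers, 5 for each row, row after row: the shift along the tool's x, y, z in cm, then the turn about the tool's y in rad, then the opening, from 0 (shut) to 1 (fully open). In form: [tx, ty, tz, roll, claw, tx, ty, tz, roll, claw, ...]. A call has exactly 8 rows; each row is the pose to reach, as a shift and turn from the pose commanded when the call began, along the tool's axes at that moment; what a row does not reach only later rows make up. A row lasts 1/12 s, in which the tool goes at most 41.7 mm and 7.16 degrees, less where a joint would pass 70% of its speed; a pose out of reach is approached as far as the arm can. A call with a gripper value outside its range is refused whole. The fingers move at their own pace and stop on an object; "grip_force" is the grip in N (left out, the last holds). Time passes only in rows, so rows that repeat a pose let the fingers close, or fill a call up. It gives the time, the measured TCP pose, the force and the opening at its end, in the units of the state.
- get_state(): the state, without advancing time (a new reading comes with each control period).
- get_image(name): name is "side" or "top" or "wrist"; returns a dict with "frame" (384x512x3 uint8, red, green, blue), "fx", "fy", "cx", "cy" (pixels), "k1" (the pictures are not rectified: a ray, as slopes to the right and down, at radius r is drawn at 1 + k1 r^2 times it, then the intrinsics apply), "origin" and "attitude" of the camera in the world. Camera axes: x right, y down, z forward; pixel columns grow to the right and rows downward; lengths in m; the calibration is good to about 2 mm. A picture is of the moment at which its call begins. There is no depth.
- close_job(): hands the job in, once; it reports no verdict.
The state is a dict: "t": time; "q": joint angles; "qvel": joint speeds; "effort": joint torques, N m; "ee_pos": TCP position; "eef_rot": TCP orientation; "force": force on the tool from outside, world axes, zero at the start; "wrist_torque": the same for the moment, N m; "finger_gap": finger opening in m.
Only numpy, scipy, OpenCV 4.12 (cv2) and the standard library are available. Lean on these libraries where they do the work, as an engineer would, in place of code of your own. Each camera call takes 0.05 s, during which the arm holds its last target.

## Task

Pick up the small plywood tray that holds the two long steel rods, carry it with the rods in it to the slotted stock box, turn it so that the rods lie along the slot, and tip both rods through the slot into the box. Then stand the empty tray upright on the table again and let go of it.

Things in the scene. Friction and masses are not known exactly. Their poses are not given: they have to be found in the camera images.
- tray_grip (a point): Grip point of the plywood rod tray (82 x 142 mm, 0.2 kg): mid-thickness and mid-length of its upright back board (12 thick, 142 long, 88 high), 64 mm above the tray's underside. z up, y along board and rods, -x to the open front. Front edge of its floor, where rods roll out: 70 mm in -x, 41 below; a foot under it: 59 in -x, 64 below. A like tray with two 26 mm offcuts is not wanted.
- slot (a point): Centre of the slot in the top of the fixed plywood stock box (110 x 240 mm, 70 high), level with its top, 70 mm above the table. z up; slot 180 mm long along y, 44 wide in x. Guide boards slope up and out at 45 degrees from its long sides to a mouth 84 mm wide, with end boards; their rims are 20 mm above this point. Same either way round.
- rod1_mid (a point): Centre of a steel rod, 10 mm thick, 120 long, 75 g; its y axis runs along it, the others turn as it rolls. It starts in the tray at the foot of the back board, over 40 mm below the grip point. The tray's floor slopes 15 degrees down to that board, so rods stay in while it is level and roll out once the open front is tipped down well past 15 degrees (40 empties it).
- rod2_mid (a point): Centre of the second steel rod, same as the first (10 mm thick, 120 long, 75 g), beside it and parallel to it in the tray, on the side of the open front; its y axis runs along it.
Not all that is in view belongs to the job. What is shaped like the part that bears tray_grip but red is not meant.

How it is judged:
By the outcome, as a careful person would: the job done as asked, in the order asked, and still so for the second after the job is handed in, with the robot touching nothing.
It also fails if it takes over 58 s, if anything falls off the work surface, if the arm or the gripper's body presses on something with over 40 N, if the wrist force passes 120 N, or if a joint passes its speed limit or range.

## Working session

There is one attempt and no reset: what is moved stays moved. The work goes in short steps, Python scripts to look and compute and a tool call to move; the robot and the scene stay as the last step left them, time stands still between calls to the robot, and variables do not carry over. Pictures are saved under pics/ and viewed, and the job is handed in when it is done.

Besides the shell and the picture viewer there is one more tool, called after ">>>" by a JSON object that holds its "api" and its "payload". play_rows: Moves the arm, as the interface text tells. Its arguments: {"type":"object","properties":{"motion":{"type":"array"},"grip_force":{"type":"number"}},"required":["motion"]}

```bash
mkdir -p pics; ls; cat > h.py <<'E'
from rig import *
import numpy as np, cv2
from scipy.spatial.transform import Rotation as R
def Rq(q): return R.from_quat([q[1],q[2],q[3],q[0]]).as_matrix()
def snap(n,f):
    d=get_image(n); cv2.imwrite(f,cv2.cvtColor(d['frame'],cv2.COLOR_RGB2BGR)); np.save(f+'.npy',d,allow_pickle=True); return d
def load(f): return np.load(f+'.npy',allow_pickle=True).item()
def att(d):
    a=np.array(d['attitude']); return a if a.shape==(3,3) else Rq(a)
def K(d): return np.array([[d['fx'],0,d['cx']],[0,d['fy'],d['cy']],[0,0,1.]])
def ray(d,uv):
    xd=np.array([(uv[0]-d['cx'])/d['fx'],(uv[1]-d['cy'])/d['fy']]); x=xd.copy()
    for _ in range(30): x=xd/(1+d['k1']*(x@x))
    v=att(d)@np.array([x[0],x[1],1]); return np.array(d['origin']),v/np.linalg.norm(v)
def onz(d,uv,z):
    o,v=ray(d,uv); return o+v*(z-o[2])/v[2]
def tri(*p):
    A=0;b=0;L=[]
    for d,uv in p:
        o,v=ray(d,uv);M=np.eye(3)-np.outer(v,v);A=A+M;b=b+M@o;L.append((o,M))
    X=np.linalg.solve(A,b); return X,[np.linalg.norm(M@(X-o)) for o,M in L]
def proj(d,P):
    c=att(d).T@(np.array(P)-d['origin']); x=c[:2]/c[2]; x=x*(1+d['k1']*(x@x)); return x*[d['fx'],d['fy']]+[d['cx'],d['cy']]
E
python3 - <<'E'
from h import *
for n in('side','top','wrist'):
    d=snap(n,f'pics/{n}0.png'); print(n,{k:d[k] for k in d if k!='frame'})
print(get_state())
E
```

```text
pics
side {'fx': 494.4730683687781, 'fy': 494.4730683687781, 'cx': 259.21528491482496, 'cy': 189.125449185629, 'k1': -0.20315672237470933, 'origin': array([ 0.25856711, -0.65580601,  0.89603146]), 'attitude': array([-0.34731661,  0.926028  , -0.13733938,  0.05460047])}
top {'fx': 439.5568031805597, 'fy': 439.5568031805597, 'cx': 255.95895329301734, 'cy': 183.0271677887739, 'k1': -0.09349754445862911, 'origin': array([0.37211979, 0.02698382, 1.20557523]), 'attitude': array([-0.03143559,  0.70641447, -0.70622984,  0.03506867])}
wrist {'fx': 298.79292106701297, 'fy': 298.79292106701297, 'cx': 251.5966174319823, 'cy': 188.82956927388625, 'k1': -0.030711116945281735, 'origin': array([0.15296148, 0.60983127, 0.38372683]), 'attitude': array([0.12152557, 0.81473866, 0.56087749, 0.08275801])}
{'t': 0.15, 'q': array([-1.17215815,  0.68977426, -0.19452343,  1.56605847,  0.15732084,
        0.90251308, -0.21509592]), 'qvel': array([-0.00144731, -0.00265639,  0.00058585, -0.00225375,  0.00102305,
       -0.00140536, -0.00013769]), 'effort': array([-1.63954621e-03, -5.27863026e+01, -1.26851309e+00, -1.53586632e+01,
       -5.24665962e-02,  3.85631676e-03,  9.55759333e-05]), 'ee_pos': array([0.22287456, 0.58341706, 0.23811726]), 'eef_rot': array([-0.69489935,  0.6958583 , -0.12829492,  0.12820501]), 'force': array([-1.1219159 , -0.46188384, -0.54550229]), 'wrist_torque': array([ 0.01318479, -0.00171686,  0.01547755]), 'finger_gap': 0.08827022411701545}
```

View pics/top0.png

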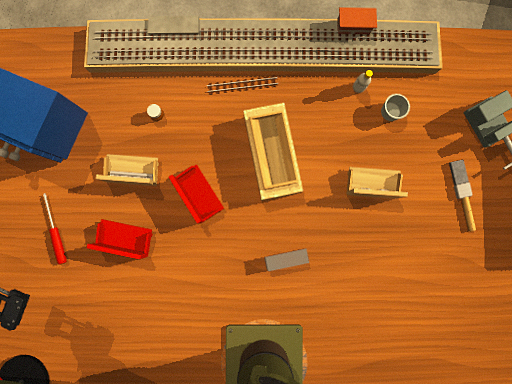

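View pics/side0.png

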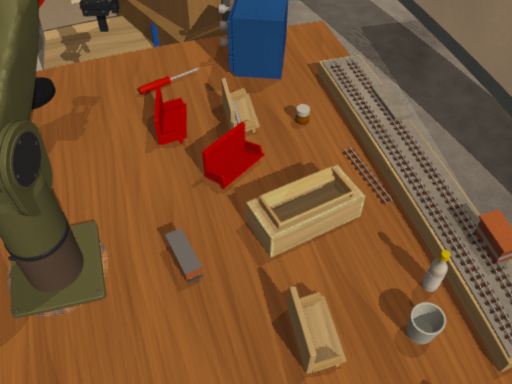

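View pics/wrist0.png

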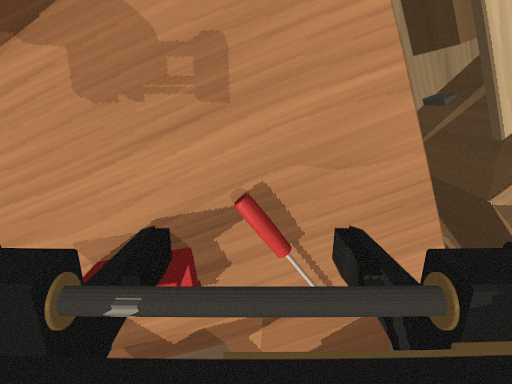

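Plywood candidates: tray A at top (130,170) / side (240,107), and tray B at top (377,184) / side (315,330). The red ones at top (197,193) and (122,240) are excluded. I'll enlarge A and B.

```bash
python3 - <<'E'
from h import *
t=cv2.imread('pics/top0.png');s=cv2.imread('pics/side0.png')
f=lambda im,x,y,w=40,h=30:cv2.resize(im[y-h:y+h,x-w:x+w],(400,300),interpolation=cv2.INTER_CUBIC)
cv2.imwrite('pics/crop1.png',np.vstack([np.hstack([f(t,130,170),f(t,377,184)]),np.hstack([f(s,240,107),f(s,315,330,60,45)])]))
cv2.imwrite('pics/crop2.png',cv2.resize(t[95:205,235:310],(525,600)[:2] if 0 else (410,600),interpolation=cv2.INTER_CUBIC))
E
```

```text
(no output)
```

View pics/crop1.png

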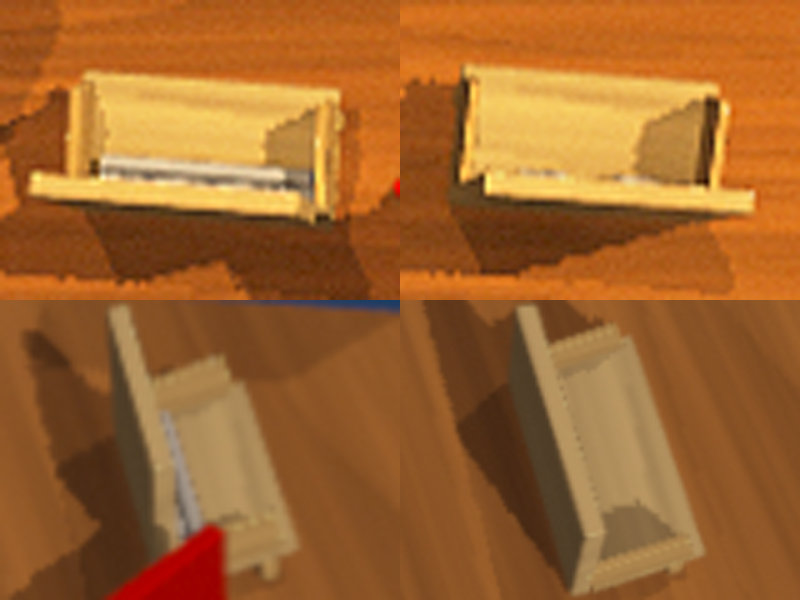

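View pics/crop2.png

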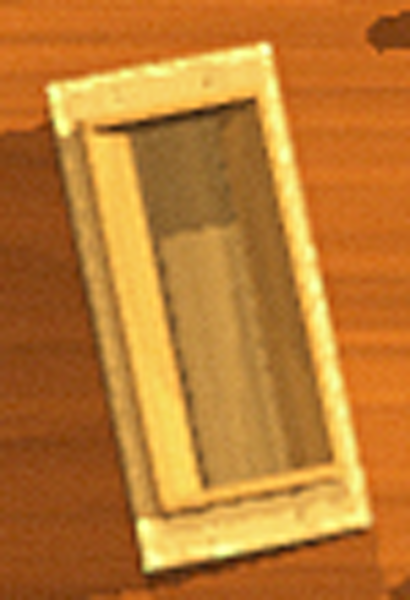

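A (top (130,170)) holds two long grey rods filling its length. B (top (377,184)) shows only short grey stubs. A is therefore the wanted tray: back board toward the robot, open front toward +x. Next I'll pick corners at higher zoom.

```bash
python3 - <<'E'
from h import *
t=cv2.imread('pics/top0.png');s=cv2.imread('pics/side0.png')
def f(im,x0,y0,w,h,k,name):
    c=cv2.resize(im[y0:y0+h,x0:x0+w],None,fx=k,fy=k,interpolation=cv2.INTER_CUBIC)
    for i in range(0,w,5):
        cv2.line(c,(int((i+.5)*k),0),(int((i+.5)*k),6 if i%10 else 14),(255,255,255),1)
        if i%10==0: cv2.putText(c,str(x0+i),(int((i+.5)*k)-10,26),0,.4,(255,255,255))
    for i in range(0,h,5):
        cv2.line(c,(0,int((i+.5)*k)),(6 if i%10 else 14,int((i+.5)*k)),(255,255,255),1)
        if i%10==0: cv2.putText(c,str(y0+i),(16,int((i+.5)*k)+4),0,.4,(255,255,255))
    cv2.imwrite(name,c)
f(t,90,145,75,50,10,'pics/ta.png')
f(s,210,70,60,60,10,'pics/sa.png')
f(t,240,95,70,110,5,'pics/tb.png')
f(s,240,160,130,100,6,'pics/sb.png')
E
```

```text
(no output)
```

View pics/ta.png

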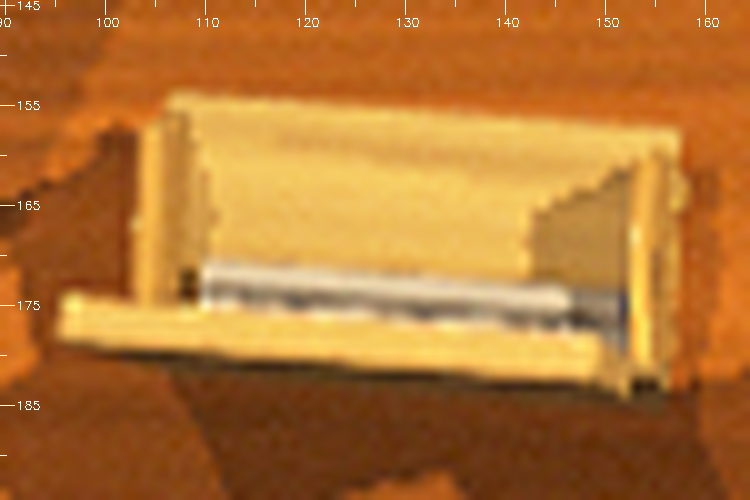

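View pics/sa.png

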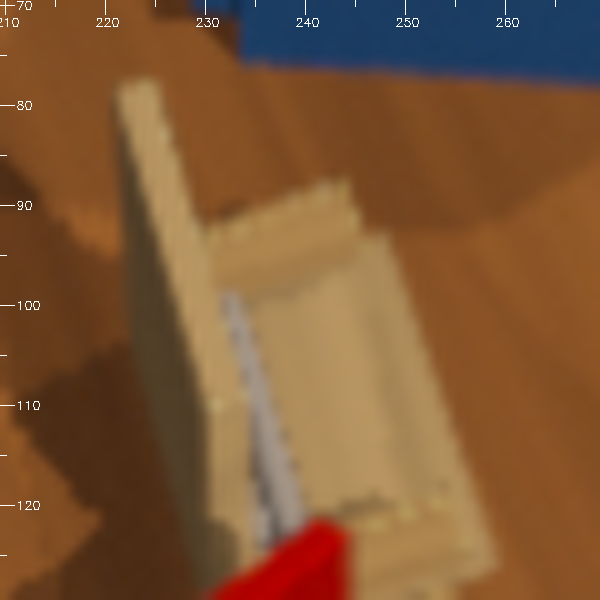

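View pics/tb.png

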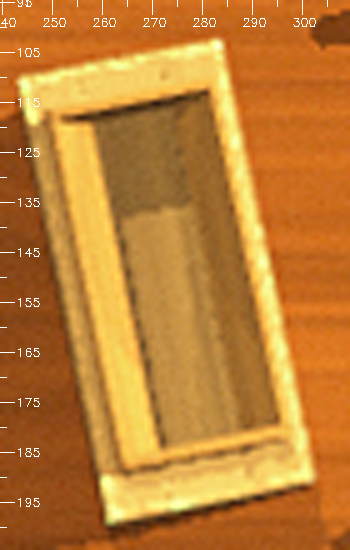

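View pics/sb.png

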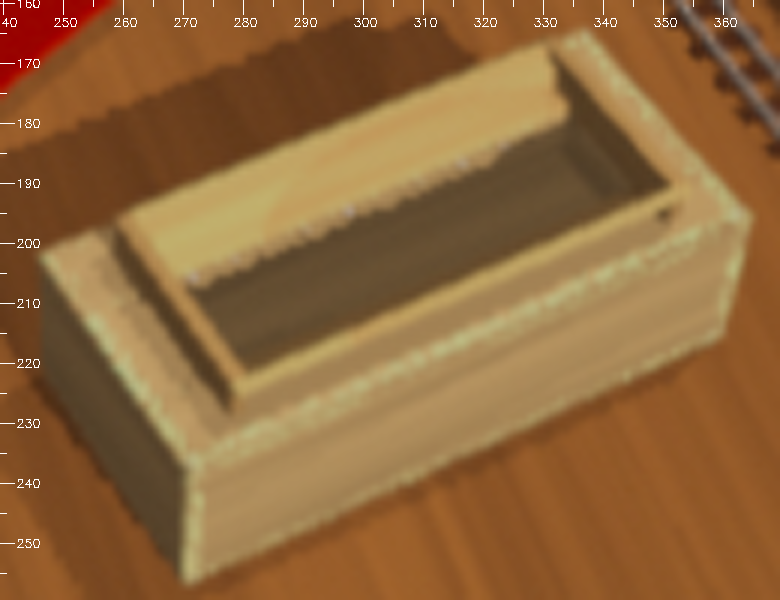

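```bash
python3 - <<'E'
from h import *
t=load('pics/top0.png');s=load('pics/side0.png')
P={}
for n,a,b in [('FL',(96,173.7),(224.7,77.5)),('NL',(95.2,178.6),(221.3,78.8)),('NR',(149.5,182.8),(230.5,110)),('FR',(150,178),(234.3,109)),
 ('b++',(243,110.5),(337,165)),('b+-',(283.5,102.5),(364,195.5)),('b--',(302,191),(270.5,237)),('b-+',(261,199.5),(246,202))]:
    X,r=tri((t,a),(s,b)); P[n]=X; print(n,X.round(4),np.round(r,4))
T=[P[k] for k in('FL','NL','NR','FR')];print('board c',np.mean(T,0).round(4),'len',np.linalg.norm(T[0]-T[3]),np.linalg.norm(T[1]-T[2]))
y=(P['FL']+P['NL']-P['FR']-P['NR'])/2;print('ydir',y,np.degrees(np.arctan2(y[1],y[0])))
B=[P[k] for k in('b++','b+-','b--','b-+')];print('box c',np.mean(B,0).round(4))
for i in range(4): print(np.linalg.norm(B[i]-B[i-1]))
y=(B[0]+B[1]-B[2]-B[3]);print(y,np.degrees(np.arctan2(y[1],y[0])))
for uv in[(242,250.0)]: pass
st=get_state(); M=Rq(st['eef_rot']); print(M.round(4))
w=load('pics/wrist0.png')
print('wristcam in tool',(M.T@(np.array(w['origin'])-st['ee_pos'])).round(4)); print((M.T@att(w)).round(3))
print([onz(t,uv,0.03).round(3) for uv in[(197,193),(122,240),(154,112),(168,170),(217,212)]])
E
```

```text
FL [0.4999 0.4357 0.0871] [0.0019 0.0019]
NL [0.4891 0.4387 0.0827] [0.0003 0.0003]
NR [0.4778 0.2942 0.0885] [0.0002 0.0002]
FR [0.4887 0.293  0.0903] [0.0014 0.0014]
b++ [0.6721 0.0556 0.0668] [0.0005 0.0005]
b+- [ 0.6925 -0.0515  0.0703] [0.0012 0.0012]
b-- [ 0.4583 -0.0982  0.0706] [0.0002 0.0002]
b-+ [0.4365 0.0081 0.0678] [0.0001 0.0001]
board c [0.4889 0.3654 0.0872] len 0.14320435474692536 0.14509979328493974
ydir [ 0.01125185  0.14363377 -0.0045734 ] 85.52076249500314
box c [ 0.5649 -0.0215  0.0689]
0.24036101772051044
0.10907417510467018
0.2387882384970735
0.10855124270329206
[ 0.46979175  0.09422009 -0.00130749] 11.340623143718785
[[ 9.342e-01 -4.000e-04  3.567e-01]
 [-3.567e-01 -1.300e-03  9.342e-01]
 [ 1.000e-04 -1.000e+00 -1.400e-03]]
wristcam in tool [-0.0747 -0.1456 -0.0005]
[[ 0.     0.957  0.291]
 [ 0.    -0.291  0.957]
 [ 1.    -0.    -0.   ]]
[array([0.456, 0.179, 0.03 ]), array([0.33, 0.38, 0.03]), array([0.679, 0.301, 0.03 ]), array([0.518, 0.259, 0.03 ]), array([0.405, 0.125, 0.03 ])]
```

```bash
cat >> h.py <<'E'
def goal(P=None,az=None,d=None):
    st=get_state();M=Rq(st['eef_rot']);p=np.array(st['ee_pos'])
    dw=np.array(d) if d is not None else np.array(P)-p
    a0=np.degrees(np.arctan2(M[1,2],M[0,2])); r=0
    if az is not None: r=np.radians(((a0-az)+180)%360-180)
    print('t',round(st['t'],2),'pos',p.round(4),'az',round(a0,2),'gap',round(st['finger_gap'],4),'F',np.round(st['force'],1),'tilt',M[:,1].round(3))
    print(' -> cm',(M.T@dw*100).round(2),'roll',round(r,3), 'dist mm',np.linalg.norm(dw)*1000//1,'q',np.round(st['q'],2))
E
python3 -c "
from h import *
goal([.489,.3655,.16],-4.5)"
```

```text
t 0.15 pos [0.2229 0.5834 0.2381] az 69.1 gap 0.0883 F [-1.1 -0.5 -0.5] tilt [-0.    -0.001 -1.   ]
 -> cm [ 32.63   7.83 -10.85] roll 1.285 dist mm 352.0 q [-1.17  0.69 -0.19  1.57  0.16  0.9  -0.22]
```

>>> {"api": "play_rows", "payload": {"motion": [3,0.5,-1,0.11,1,7,1.2,-2.3,0.22,1,11,2,-3.6,0.33,1,15,3,-5,0.45,1,19,4,-6.3,0.57,1,23,5,-7.6,0.69,1,26,6,-8.6,0.8,1,28,6.8,-9.3,0.9,1]}}

```text
t: 0.82
ee_pos: [0.4556, 0.392, 0.1698]
eef_rot: [-0.567, 0.569, -0.42, 0.422]
force: [0.6, 0.2, 0.1]
finger_gap: 0.0883
```

```bash
python3 -c "
from h import *
goal([.489,.3655,.16],-4.5)"
```

```text
t 0.82 pos [0.4556 0.392  0.1698] az 16.88 gap 0.0883 F [0.6 0.2 0.1] tilt [ 0.002 -0.003 -1.   ]
 -> cm [3.5  1.   2.42] roll 0.373 dist mm 43.0 q [-0.81  0.74  0.03  1.71 -0.03  0.69 -0.47]
```

>>> {"api": "play_rows", "payload": {"motion": [1,0.2,0.6,0.1,1,2,0.5,1.2,0.2,1,3,1,1.8,0.3,1,3.4,1,2.2,0.37,1,3.4,1,2.2,0.37,1,3.4,1,2.2,0.37,1,3.4,1,2.2,0.37,1,3.4,1,2.2,0.37,1]}}

```text
t: 1.48
ee_pos: [0.4818, 0.3721, 0.1608]
eef_rot: [0.484, -0.484, 0.515, -0.515]
force: [-0.1, -0.7, -0.1]
finger_gap: 0.088
```

```bash
python3 -c "
from h import *
goal([.489,.3655,.16],-4.5)
snap('wrist','pics/w1.png')"
```

```text
t 1.48 pos [0.4818 0.3721 0.1608] az -3.52 gap 0.088 F [-0.1 -0.7 -0.1] tilt [-0.001  0.001 -1.   ]
 -> cm [0.62 0.08 0.76] roll 0.017 dist mm 9.0 q [-0.8   0.77  0.12  1.7  -0.13  0.68 -0.67]
```

View pics/w1.png

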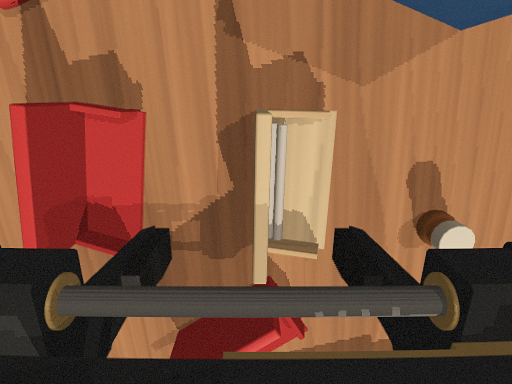

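The wrist view shows the tray at cols 255-336, rows 110-285. The back board top runs from (263,112) to (260,284), with two long rods beside it at (273,180) and (281,180). I'll cross-check this position.

```bash
python3 -c "
from h import *
w=load('pics/w1.png')
P=[onz(w,u,.088) for u in((256,112),(271,112),(253,284),(267,284))]
print(np.round(P,4),np.mean(P,0)); y=P[0]+P[1]-P[2]-P[3]; print(np.degrees(np.arctan2(y[1],y[0])))
goal([.489,.3655,.045],-4.5)
im=cv2.imread('pics/w1.png');cv2.imwrite('pics/w1c.png',cv2.resize(im[100:300,235:350],None,fx=3,fy=3))"
```

```text
[[0.4892 0.4371 0.088 ]
 [0.4999 0.4365 0.088 ]
 [0.4786 0.2961 0.088 ]
 [0.4904 0.2953 0.088 ]] [0.48952679 0.36624859 0.088     ]
85.91646228246242
t 1.53 pos [0.4819 0.3721 0.1608] az -3.54 gap 0.0879 F [-0.1 -0.5 -0.9] tilt [-0.     0.001 -1.   ]
 -> cm [ 0.62 11.58  0.75] roll 0.017 dist mm 116.0 q [-0.8   0.77  0.12  1.7  -0.13  0.68 -0.67]
```

View pics/w1c.png

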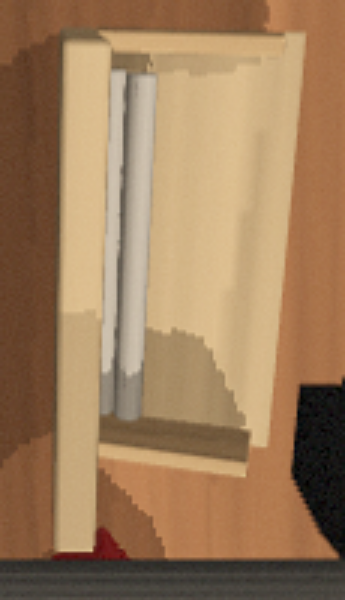

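Wrist and top/side agree within 1 mm and 0.4°. Descending to grip about 5 mm above the grip point.

>>> {"api": "play_rows", "payload": {"motion": [0.3,1,0.4,0.014,1,0.6,2.5,0.75,0.014,1,0.6,5,0.75,0.014,1,0.6,7.5,0.75,0.014,1,0.6,9.5,0.75,0.014,1,0.6,11.1,0.75,0.014,1,0.6,11.1,0.75,0.014,1,0.6,11.1,0.75,0.014,1], "grip_force": 40}}

```text
t: 2.2
ee_pos: [0.4892, 0.3643, 0.0487]
eef_rot: [0.479, -0.481, 0.519, -0.519]
force: [0.3, -0.4, -0.0]
finger_gap: 0.0881
```

```bash
python3 -c "
from h import *
goal([.489,.366,.05],-4.3)"
```

```text
t 2.2 pos [0.4892 0.3643 0.0487] az -4.48 gap 0.0881 F [ 0.3 -0.4 -0. ] tilt [-0.002 -0.001 -1.   ]
 -> cm [-0.17 -0.13 -0.03] roll -0.003 dist mm 2.0 q [-0.76  0.94  0.09  1.74 -0.15  0.47 -0.65]
```

>>> {"api": "play_rows", "payload": {"motion": [-0.1,-0.1,0,0,0.3,-0.1,-0.1,0,0,0,-0.1,-0.1,0,0,0,-0.1,-0.1,0,0,0,-0.1,-0.1,0,0,0,-0.1,-0.1,0,0,0,-0.1,-0.1,0,0,0,-0.1,-0.1,0,0,0], "grip_force": 45}}

```text
t: 2.87
ee_pos: [0.4898, 0.3659, 0.0508]
eef_rot: [0.48, -0.48, 0.519, -0.519]
force: [0.1, -0.7, 0.1]
finger_gap: 0.037
```

>>> {"api": "play_rows", "payload": {"motion": [0,0,0,0,0,0,0,0,0,0,0,0,0,0,0,0,0,0,0,0,0,0,0,0,0,0,0,0,0,0,0,0,0,0,0,0,0,0,0,0]}}

```text
t: 3.53
ee_pos: [0.4895, 0.3659, 0.0507]
eef_rot: [0.48, -0.48, 0.519, -0.519]
force: [-1.1, -0.2, -0.2]
finger_gap: 0.0115
```

Gripped with an 11.5 mm gap. Lifting gently.

>>> {"api": "play_rows", "payload": {"motion": [0,-0.5,0,0,0,0,-2,0,0,0,0,-4,0,0,0,0,-6.5,0,0,0,0,-9,0,0,0,0,-12,0,0,0,0,-14.5,0,0,0,0,-16,0,0,0]}}

```text
t: 4.2
ee_pos: [0.4905, 0.3661, 0.2136]
eef_rot: [-0.481, 0.479, -0.519, 0.519]
force: [-0.0, 0.1, -3.9]
finger_gap: 0.0115
```

```bash
python3 -c "
from h import *
# target: grip pt 0.16 from slot centre along az 101.3, tool z (front) az -78.7
c=np.array([.565,-.0215]);u=np.array([np.cos(np.radians(101.3)),np.sin(np.radians(101.3))])
print(c+u*.16)
goal([*(c+u*.16),.25],-78.7)
snap('side','pics/s2.png')"
```

```text
[0.53364862 0.13539835]
t 4.2 pos [0.4905 0.3661 0.2136] az -4.49 gap 0.0115 F [-0.   0.1 -3.9] tilt [ 0.003  0.002 -1.   ]
 -> cm [22.66 -3.68  6.11] roll 1.295 dist mm 237.0 q [-0.8   0.7   0.14  1.65 -0.13  0.8  -0.68]
```

View pics/s2.png

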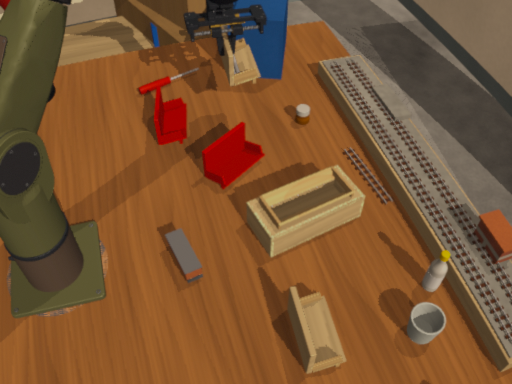

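```bash
python3 -c "
from h import *
im=cv2.imread('pics/s2.png');cv2.imwrite('pics/s2c.png',np.hstack([cv2.resize(im[30:95,210:275],(400,400),interpolation=cv2.INTER_CUBIC),cv2.resize(cv2.imread('pics/side0.png')[280:380,280:350],(280,400),interpolation=cv2.INTER_CUBIC)]))"
```

```text
(no output)
```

View pics/s2c.png

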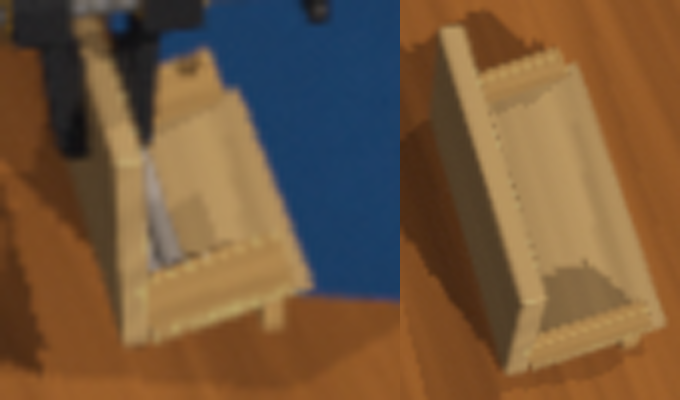

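>>> {"api": "play_rows", "payload": {"motion": [1,-0.2,0.5,0.11,0,3.5,-0.6,1,0.22,0,6.5,-1,2,0.34,0,9.5,-1.6,3,0.46,0,12.5,-2.2,4,0.58,0,15.5,-2.8,4.8,0.7,0,18,-3.2,5.3,0.82,0,20,-3.5,5.7,0.92,0]}}

```text
t: 4.92
ee_pos: [0.5308, 0.1587, 0.2454]
eef_rot: [-0.196, 0.197, -0.679, 0.68]
force: [0.5, 0.2, -3.1]
finger_gap: 0.0118
```

```bash
python3 -c "
from h import *
goal([.5336,.1354,.25],-78.7)"
```

```text
t 4.92 pos [0.5308 0.1587 0.2454] az -57.68 gap 0.0118 F [ 0.5  0.2 -3.1] tilt [-0.001 -0.002 -1.   ]
 -> cm [ 1.01 -0.46  2.12] roll 0.367 dist mm 23.0 q [-0.61  0.62  0.4   1.79 -0.32  0.8  -1.06]
```

>>> {"api": "play_rows", "payload": {"motion": [0.3,-0.1,0.3,0.1,0,0.5,-0.2,0.7,0.2,0,0.5,-0.3,1,0.3,0,0.5,-0.3,1,0.35,0,0.5,-0.3,1,0.35,0,0.5,-0.3,1,0.35,0,0.5,-0.3,1,0.35,0,0.5,-0.3,1,0.35,0]}}

```text
t: 5.58
ee_pos: [0.5319, 0.1511, 0.2484]
eef_rot: [0.079, -0.079, 0.703, -0.703]
force: [-0.3, 0.3, -3.0]
finger_gap: 0.0118
```

```bash
python3 -c "
from h import *
goal([.5336,.1354,.20],-78.7)
for n in('side','wrist','top'): snap(n,f'pics/{n}3.png')
a=[cv2.imread(f'pics/{n}3.png') for n in('side','wrist')]
cv2.imwrite('pics/c3.png',np.hstack([cv2.resize(a[0][80:280,190:390],(400,400),interpolation=cv2.INTER_CUBIC),cv2.resize(a[1],(400,300))[0:300].copy() if 0 else cv2.copyMakeBorder(cv2.resize(a[1],(400,300)),0,100,0,0,0)]))
"
```

```text
t 5.58 pos [0.5319 0.1511 0.2484] az -77.16 gap 0.0118 F [-0.3  0.3 -3. ] tilt [-0.001  0.    -1.   ]
 -> cm [0.18 4.84 1.57] roll 0.027 dist mm 50.0 q [-0.66  0.63  0.5   1.8  -0.4   0.82 -1.3 ]
```

View pics/c3.png

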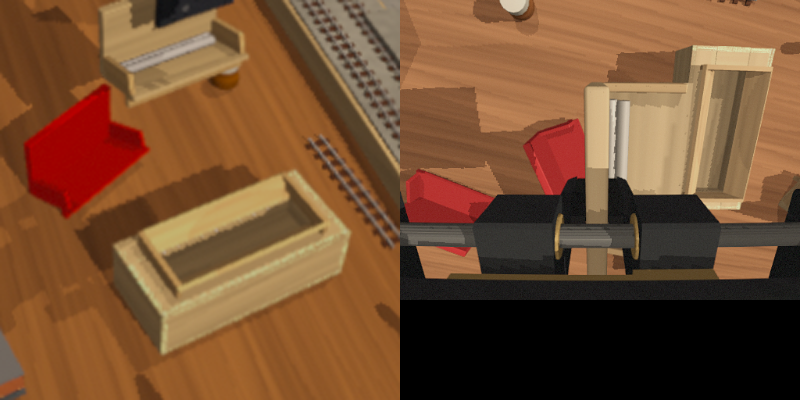

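```bash
python3 -c "
from h import *
a=cv2.imread('pics/side3.png')
cv2.imwrite('pics/c3b.png',cv2.resize(a[75:140,230:325],None,fx=8,fy=8,interpolation=cv2.INTER_CUBIC))
"
```

```text
(no output)
```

View pics/c3b.png

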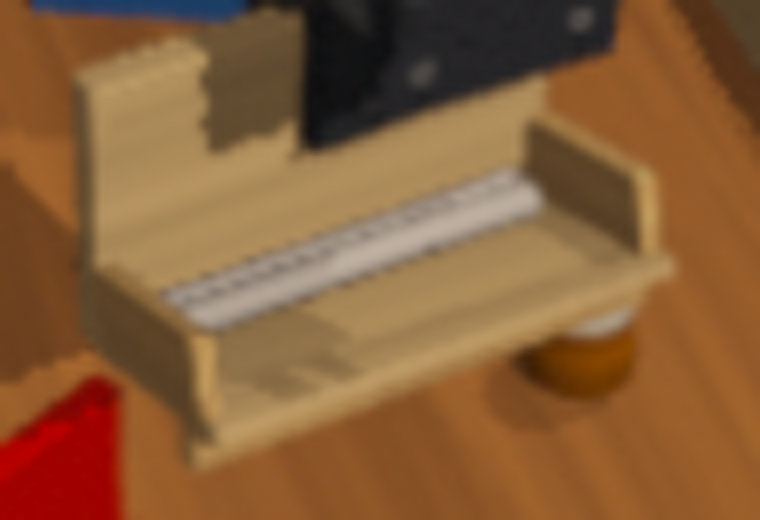

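```bash
python3 -c "
from h import *
c=np.array([.565,-.0215]);u=np.array([np.cos(np.radians(101.3)),np.sin(np.radians(101.3))])
goal([*(c+u*.125),.133],-78.7)"
```

```text
t 5.73 pos [0.5321 0.151  0.2487] az -77.2 gap 0.0115 F [-0.  -1.2 -4.2] tilt [-0.  0. -1.]
 -> cm [ 0.29 11.56  5.05] roll 0.026 dist mm 126.0 q [-0.66  0.63  0.5   1.79 -0.4   0.82 -1.3 ]
```

>>> {"api": "play_rows", "payload": {"motion": [0.1,1,0.8,0.01,0,0.2,3,2,0.026,0,0.3,5,3.5,0.026,0,0.3,7.5,4.5,0.026,0,0.3,9.5,5,0.026,0,0.3,11,5,0.026,0,0.3,11.5,5,0.026,0,0.3,11.5,5,0.026,0]}}

```text
t: 6.4
ee_pos: [0.5397, 0.1016, 0.1327]
eef_rot: [0.069, -0.07, 0.704, -0.704]
force: [0.4, 0.6, -3.8]
finger_gap: 0.0118
```

```bash
cat >> h.py <<'E'
BC=np.array([.565,-.0215]);BU=np.array([np.cos(np.radians(101.3)),np.sin(np.radians(101.3))]);BV=np.array([BU[1],-BU[0]])
def box():
    st=get_state();p=np.array(st['ee_pos']);f=np.array(st['force'])
    print('dist %.4f along %.4f z %.4f gap %.4f Ffwd %.1f Fz %.1f t %.2f'%((p[:2]-BC)@BU,(p[:2]-BC)@BV,p[2],st['finger_gap'],-f[:2]@BU,f[2],st['t']))
E
python3 -c "
from h import *
goal([*(BC+BU*.115),.132],-78.7); box()
for n in('side','wrist','top'): snap(n,f'pics/{n}4.png')
a=cv2.imread('pics/side4.png');b=cv2.imread('pics/wrist4.png')
cv2.imwrite('pics/c4.png',np.hstack([cv2.resize(a[100:260,230:390],(400,400),interpolation=cv2.INTER_CUBIC),cv2.resize(b[100:300,200:400],(400,400))]))
"
```

```text
t 6.4 pos [0.5397 0.1016 0.1327] az -78.71 gap 0.0118 F [ 0.4  0.6 -3.8] tilt [-0.002  0.    -1.   ]
 -> cm [-0.07  0.07  1.07] roll -0.0 dist mm 10.0 q [-0.48  0.78  0.37  1.91 -0.51  0.55 -1.14]
dist 0.1257 along -0.0007 z 0.1327 gap 0.0118 Ffwd -0.5 Fz -3.8 t 6.40
```

View pics/c4.png

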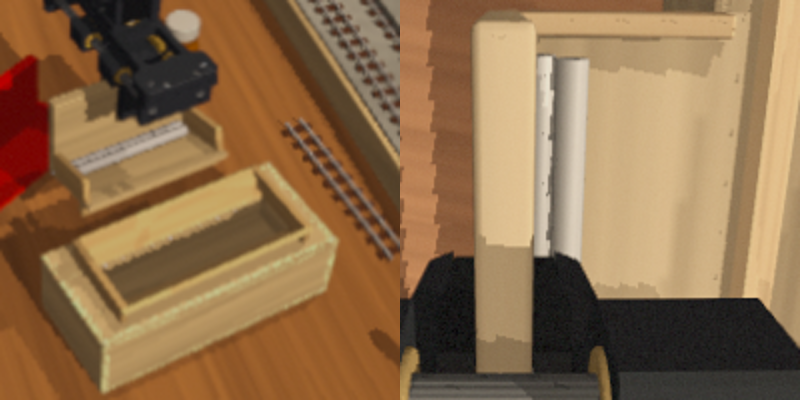

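Level, rods parallel to the slot, front edge just short of the rim. Feeling forward for the foot against the rim.

>>> {"api": "play_rows", "payload": {"motion": [0,0,0.3,0,0,0,0,0.6,0,0,0,0,0.9,0,0,0,0,1.1,0,0,0,0,1.2,0,0,0,0,1.3,0,0,0,0,1.4,0,0,0,0,1.4,0,0]}}

```text
t: 7.22
ee_pos: [0.5431, 0.0876, 0.1337]
eef_rot: [-0.069, 0.069, -0.704, 0.704]
force: [-0.0, -0.6, -4.0]
finger_gap: 0.0117
```

```bash
python3 -c "
from h import *
box()"
```

```text
dist 0.1112 along -0.0001 z 0.1337 gap 0.0117 Ffwd 0.6 Fz -4.0 t 7.22
```

>>> {"api": "play_rows", "payload": {"motion": [0,0,0.1,0,0,0,0,0.2,0,0,0,0,0.3,0,0,0,0,0.4,0,0,0,0,0.4,0,0,0,0,0.4,0,0,0,0,0.4,0,0,0,0,0.4,0,0]}}

```text
t: 7.88
ee_pos: [0.5438, 0.0839, 0.1337]
eef_rot: [0.07, -0.07, 0.704, -0.704]
force: [0.2, 1.0, -3.3]
finger_gap: 0.0116
```

```bash
python3 -c "
from h import *
box();box()"
```

```text
dist 0.1075 along -0.0001 z 0.1337 gap 0.0116 Ffwd -0.9 Fz -3.3 t 7.88
dist 0.1075 along -0.0001 z 0.1337 gap 0.0116 Ffwd -0.9 Fz -3.3 t 7.88
```

>>> {"api": "play_rows", "payload": {"motion": [0,0,0.1,0,0,0,0,0.2,0,0,0,0,0.3,0,0,0,0,0.4,0,0,0,0,0.4,0,0,0,0,0.4,0,0,0,0,0.4,0,0,0,0,0.4,0,0]}}

```text
t: 8.55
ee_pos: [0.5447, 0.0799, 0.1337]
eef_rot: [0.069, -0.069, 0.704, -0.704]
force: [0.4, 0.8, -3.1]
finger_gap: 0.0116
```

```bash
python3 -c "
from h import *
box()
snap('side','pics/side5.png');snap('wrist','pics/wrist5.png')
a=cv2.imread('pics/side5.png');b=cv2.imread('pics/wrist5.png')
cv2.imwrite('pics/c5.png',np.hstack([cv2.resize(a[120:220,240:340],(500,500),interpolation=cv2.INTER_CUBIC),cv2.resize(b[100:300,200:320],(300,500))]))
"
```

```text
dist 0.1034 along -0.0001 z 0.1337 gap 0.0116 Ffwd -0.7 Fz -3.1 t 8.55
```

View pics/c5.png

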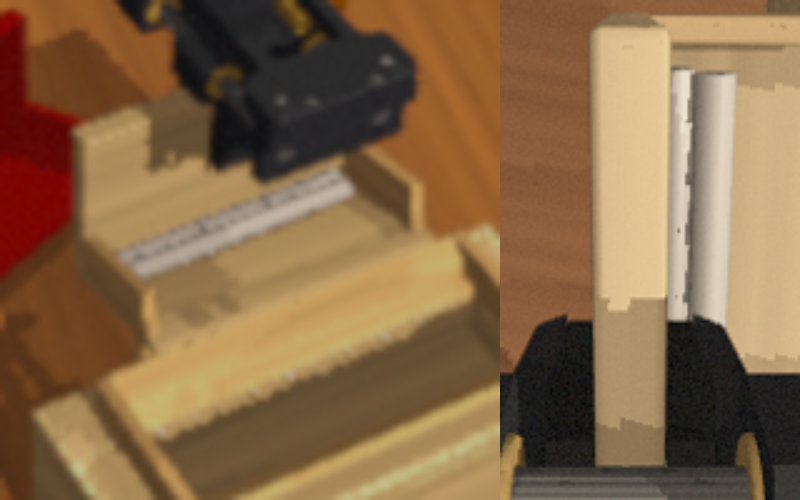

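```bash
python3 -c "
from h import *
d=load('pics/side5.png');a=cv2.imread('pics/side5.png')
st=get_state();g=np.array(st['ee_pos']);
def W(dist,al,z): return [*(BC+BU*dist+BV*al),z]
def ln(P,Q,c):
    k=8;f=lambda p:tuple(int(v) for v in ((proj(d,p)-[235,115]+.5)*k))
    cv2.line(im,f(P),f(Q),c,1)
im=cv2.resize(a[115:190,235:335],None,fx=8,fy=8,interpolation=cv2.INTER_CUBIC)
D=(g[:2]-BC)@BU; u=g[2]-.0508
ln(W(D-.07,-.07,u+.023),W(D-.07,.07,u+.023),(255,0,0))
ln(W(D-.006,-.071,u+.088),W(D-.006,.071,u+.088),(255,255,0))
for s in(-1,1): ln(W(s*.042,-.09,.09),W(s*.042,.09,.09),(0,255,0))
ln(W(.055,-.12,.07),W(.055,.12,.07),(0,0,255))
ln(W(.055,-.12,.07),W(-.055,-.12,.07),(0,0,255))
ln(W(.022,-.09,.07),W(.022,.09,.07),(0,255,255))
cv2.imwrite('pics/c5b.png',im)"
```

```text
(no output)
```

View pics/c5b.png

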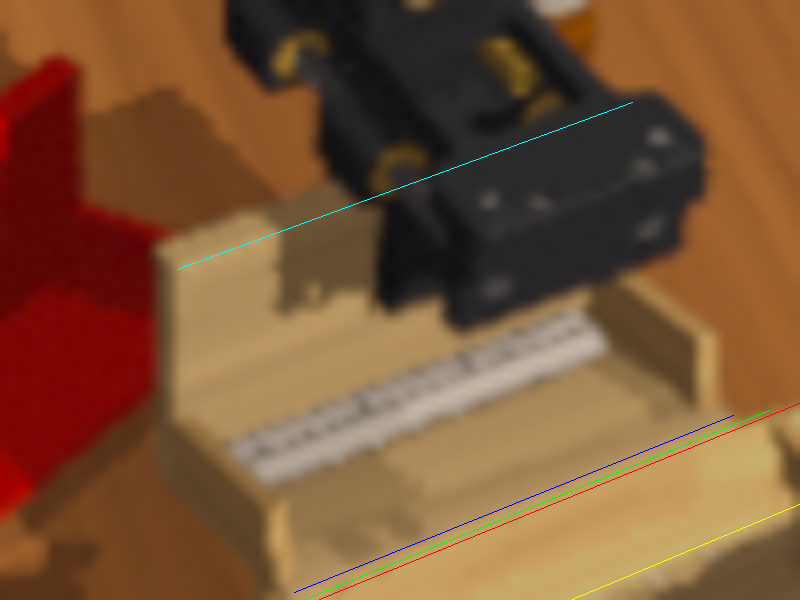

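```bash
python3 -c "
from h import *
box()
snap('top','pics/top5.png')
a=cv2.imread('pics/top5.png');x0,y0,k=205,90,8
im=cv2.resize(a[y0:y0+75,x0:x0+95],None,fx=k,fy=k,interpolation=cv2.INTER_CUBIC)
for i in range(0,95,10): cv2.putText(im,str(x0+i),(int((i+.5)*k)-10,10),0,.35,(255,255,255));cv2.line(im,(int((i+.5)*k),12),(int((i+.5)*k),18),(255,255,255))
for i in range(0,75,10): cv2.putText(im,str(y0+i),(0,int((i+.5)*k)+4),0,.35,(255,255,255))
cv2.imwrite('pics/c5t.png',im)"
```

```text
dist 0.1035 along -0.0000 z 0.1337 gap 0.0116 Ffwd -0.0 Fz -3.8 t 8.65
```

View pics/c5t.png

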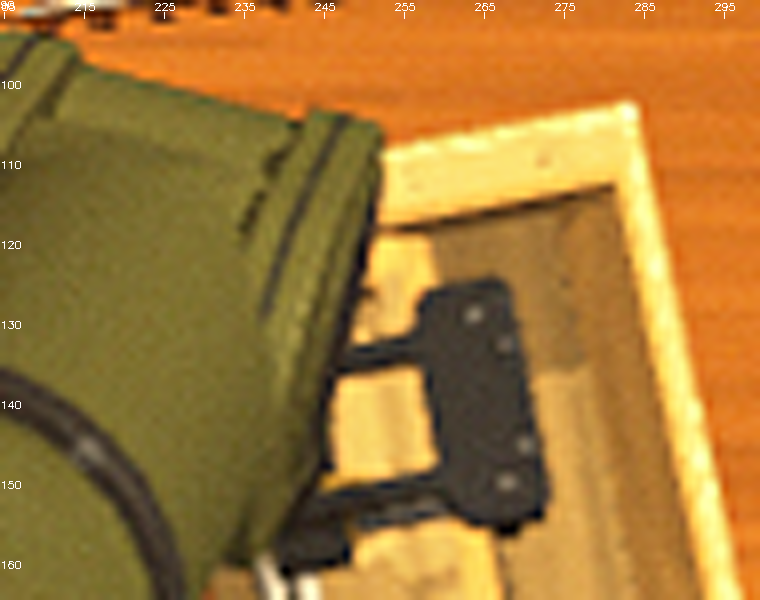

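```bash
python3 -c "
from h import *
b=cv2.imread('pics/wrist5.png');cv2.imwrite('pics/c5w.png',cv2.resize(b[40:260,210:400],None,fx=3.5,fy=2.7,interpolation=cv2.INTER_CUBIC))
d=load('pics/wrist5.png')
st=get_state();g=np.array(st['ee_pos']);D=(g[:2]-BC)@BU;u=g[2]-.0508
W=lambda dist,al,z:[*(BC+BU*dist+BV*al),z]
for n,P in dict(boardtopF=W(D-.006,.071,u+.088),boardtopB=W(D+.006,.071,u+.088),front=W(D-.07,.071,u+.023),front0=W(D-.07,0,u+.023),rim=W(.042,.09,.09),rim0=W(.042,0,.09),boxe=W(.055,.12,.07)).items(): print(n,proj(d,P).round(1))
"
```

```text
boardtopF [267. 111.]
boardtopB [232.9 111. ]
front [374.7 106.6]
front0 [361.6 222.9]
rim [353.5  72.9]
rim0 [341.  213.6]
boxe [327.   25.3]
```

View pics/c5w.png

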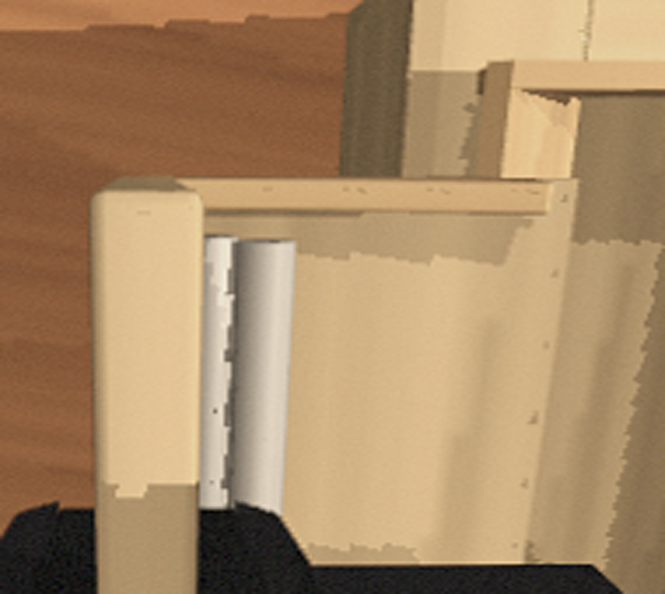

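```bash
python3 -c "
from h import *
t=load('pics/top0.png');s=load('pics/side0.png')
for a,b in [((282,112.5),(353,190)),((296.5,180),(280,222.5)),((252,118),(331,167.5)),((265,188),(260,195.5))]:
    X,r=tri((t,a),(s,b)); print(X.round(4),np.round(r,4),((X[:2]-BC)@BU).round(4),((X[:2]-BC)@BV).round(4))
d=load('pics/wrist5.png')
for z in (.085,.09,.095):
  P=onz(d,(355.7,64),z);Q=onz(d,(348,66),z);print(z,[((X[:2]-BC)@BU).round(4) for X in(P,Q)],((P[:2]-BC)@BV).round(4))
"
```

```text
[ 0.6616 -0.0465  0.0929] [0.001 0.001] -0.0434 0.0899
[ 0.4843 -0.0821  0.0897] [0.001 0.001] -0.0436 -0.091
[0.645  0.0319 0.0905] [0.0014 0.0014] 0.0367 0.089
[ 0.4648 -0.0018  0.0911] [0.0002 0.0002] 0.039 -0.0944
0.085 [np.float64(0.0395), np.float64(0.0441)] 0.0955
0.09 [np.float64(0.0411), np.float64(0.0456)] 0.095
0.095 [np.float64(0.0428), np.float64(0.0471)] 0.0945
```

>>> {"api": "play_rows", "payload": {"motion": [0,0,0.1,0,0,0,0,0.15,0,0,0,0,0.2,0,0,0,0,0.25,0,0,0,0,0.3,0,0,0,0,0.3,0,0,0,0,0.3,0,0,0,0,0.3,0,0]}}

```text
t: 9.37
ee_pos: [0.5447, 0.0791, 0.1338]
eef_rot: [0.07, -0.07, 0.705, -0.703]
force: [-2.1, 5.5, -0.6]
finger_gap: 0.0116
```

```bash
python3 -c "
from h import *
box()"
```

```text
dist 0.1026 along -0.0002 z 0.1338 gap 0.0116 Ffwd -5.8 Fz -0.6 t 9.37
```

Contact at 5.8 N. Backing off about 1 mm and lowering until the floor rests on the rim.

>>> {"api": "play_rows", "payload": {"motion": [0,0,-0.3,0,0,0,0.1,-0.3,0,0,0,0.2,-0.3,0,0,0,0.3,-0.3,0,0,0,0.4,-0.3,0,0,0,0.5,-0.3,0,0,0,0.5,-0.3,0,0,0,0.5,-0.3,0,0]}}

```text
t: 10.03
ee_pos: [0.5447, 0.0797, 0.1286]
eef_rot: [-0.069, 0.069, -0.704, 0.704]
force: [-0.2, 0.8, -4.1]
finger_gap: 0.0115
```

```bash
python3 -c "
from h import *
box()"
```

```text
dist 0.1032 along -0.0001 z 0.1286 gap 0.0115 Ffwd -0.8 Fz -4.1 t 10.03
```

>>> {"api": "play_rows", "payload": {"motion": [0,0.05,0,0,0,0,0.1,0,0,0,0,0.15,0,0,0,0,0.2,0,0,0,0,0.25,0,0,0,0,0.3,0,0,0,0,0.3,0,0,0,0,0.3,0,0,0]}}

```text
t: 10.7
ee_pos: [0.5447, 0.0798, 0.1257]
eef_rot: [-0.069, 0.069, -0.704, 0.704]
force: [-0.7, 1.3, -3.5]
finger_gap: 0.0113
```

```bash
python3 -c "
from h import *
box()"
```

```text
dist 0.1033 along -0.0001 z 0.1257 gap 0.0113 Ffwd -1.5 Fz -3.5 t 10.70
```

>>> {"api": "play_rows", "payload": {"motion": [0,0.05,0,0,0,0,0.1,0,0,0,0,0.15,0,0,0,0,0.2,0,0,0,0,0.2,0,0,0,0,0.2,0,0,0,0,0.2,0,0,0,0,0.2,0,0,0]}}

```text
t: 11.37
ee_pos: [0.5446, 0.0802, 0.124]
eef_rot: [0.07, -0.069, 0.704, -0.703]
force: [-1.6, 2.2, 3.7]
finger_gap: 0.0117
```

```bash
python3 -c "
from h import *
box()"
```

```text
dist 0.1037 along -0.0000 z 0.1240 gap 0.0117 Ffwd -2.5 Fz 3.7 t 11.37
```

Seated on the rim (about 7.7 N up). Lowering grip force and pushing along the arc for the first 10°.

>>> {"api": "play_rows", "payload": {"motion": [0,-0.1,0,0,0,0,-0.15,0.15,0,0,0,-0.3,0.3,0,0,0,-0.5,0.5,0,0,0,-0.7,0.75,0,0,0,-0.9,1,0,0,0,-0.9,1,0,0,0,-0.9,1,0,0], "grip_force": 7}}

```text
t: 12.03
ee_pos: [0.546, 0.0729, 0.1327]
eef_rot: [0.07, -0.071, 0.705, -0.702]
force: [-1.9, 7.4, 0.7]
finger_gap: 0.0145
```

```bash
python3 -c "
from h import *
box()
snap('side','pics/side6.png');snap('wrist','pics/wrist6.png')
a=cv2.imread('pics/side6.png');b=cv2.imread('pics/wrist6.png')
cv2.imwrite('pics/c6.png',np.hstack([cv2.resize(a[120:220,240:340],(400,400),interpolation=cv2.INTER_CUBIC),cv2.resize(b[60:260,200:400],(400,400))]))
"
```

```text
dist 0.0963 along -0.0001 z 0.1327 gap 0.0145 Ffwd -7.6 Fz 0.7 t 12.03
```

View pics/c6.png

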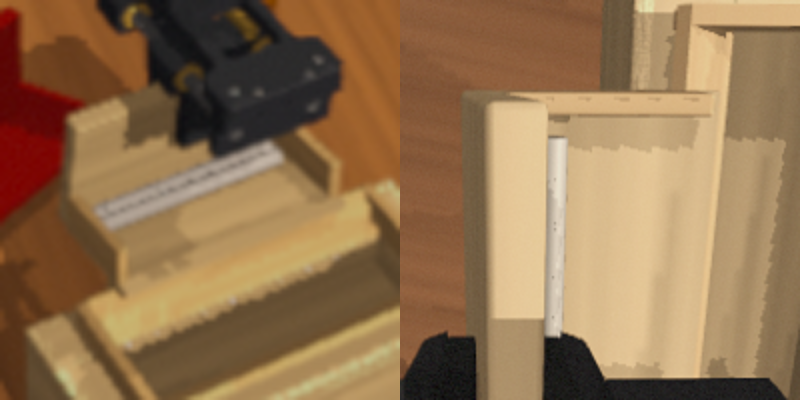

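The tilt works: the board is leaning forward in the jaws and the rods are still in. Continuing to about 30°.

>>> {"api": "play_rows", "payload": {"motion": [0,-0.25,0.35,0,0,0,-0.45,0.7,0,0,0,-0.65,1,0,0,0,-0.85,1.4,0,0,0,-1,1.7,0,0,0,-1.15,2.1,0,0,0,-1.25,2.4,0,0,0,-1.25,2.4,0,0], "grip_force": 5}}

```text
t: 12.8
ee_pos: [0.5509, 0.0496, 0.1461]
eef_rot: [0.07, -0.07, 0.705, -0.702]
force: [-3.5, 9.3, 8.2]
finger_gap: 0.0359
```

```bash
python3 -c "
from h import *
box()
snap('side','pics/side7.png');snap('wrist','pics/wrist7.png')
a=cv2.imread('pics/side7.png');b=cv2.imread('pics/wrist7.png')
cv2.imwrite('pics/c7.png',np.hstack([cv2.resize(a[120:220,240:340],(400,400),interpolation=cv2.INTER_CUBIC),cv2.resize(b[60:260,200:400],(400,400))]))
"
```

```text
dist 0.0725 along 0.0001 z 0.1461 gap 0.0359 Ffwd -9.8 Fz 8.2 t 12.80
```

View pics/c7.png

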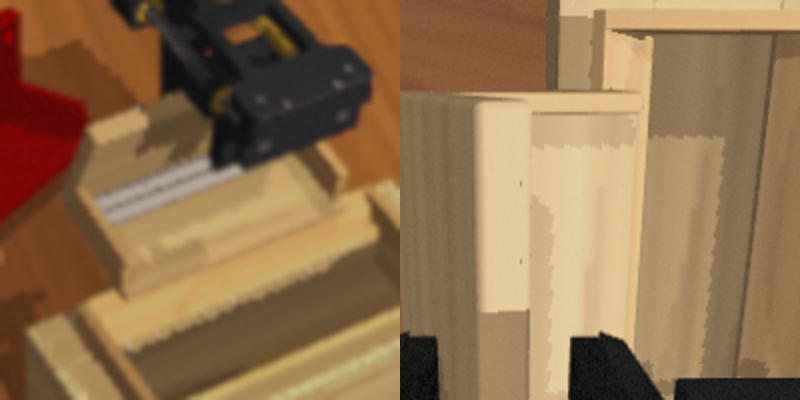

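```bash
python3 -c "
from h import *
W=lambda dist,al,z:[*(BC+BU*dist+BV*al),z]
out=[]
for n,(x0,y0,w,h,k) in dict(side7=(240,120,80,80,5),wrist7=(200,60,200,200,2)).items():
    d=load(f'pics/{n}.png');a=cv2.imread(f'pics/{n}.png')
    im=cv2.resize(a[y0:y0+h,x0:x0+w],None,fx=k,fy=k,interpolation=cv2.INTER_CUBIC)
    f=lambda p:tuple(int(v) for v in ((proj(d,p)-[x0,y0]+.5)*k))
    for s in(-1,1):cv2.line(im,f(W(s*.042,-.09,.09)),f(W(s*.042,.09,.09)),(0,255,0),1)
    cv2.line(im,f(W(.032,-.071,.089)),f(W(.032,.071,.089)),(255,0,0),1)
    cv2.line(im,f(W(.022,-.09,.07)),f(W(.022,.09,.07)),(0,255,255),1)
    out.append(im)
cv2.imwrite('pics/c7b.png',np.hstack(out))"
```

```text
(no output)
```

View pics/c7b.png

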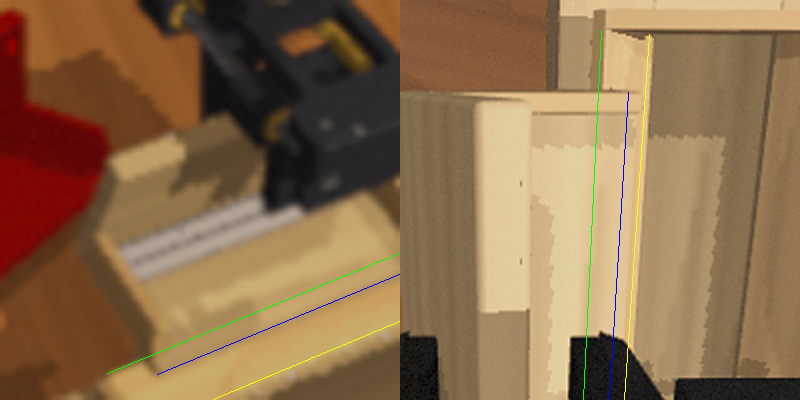

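>>> {"api": "play_rows", "payload": {"motion": [0,-0.2,0.2,0,0,0,-0.35,0.5,0,0,0,-0.5,0.8,0,0,0,-0.6,1.1,0,0,0,-0.7,1.4,0,0,0,-0.75,1.7,0,0,0,-0.8,1.9,0,0,0,-0.8,1.9,0,0], "grip_force": 5}}

```text
t: 13.57
ee_pos: [0.555, 0.0309, 0.1551]
eef_rot: [0.07, -0.07, 0.706, -0.702]
force: [-4.4, 8.8, 18.3]
finger_gap: 0.0444
```

```bash
python3 -c "
from h import *
box()
snap('side','pics/side8.png');snap('wrist','pics/wrist8.png')
a=cv2.imread('pics/side8.png');b=cv2.imread('pics/wrist8.png')
cv2.imwrite('pics/c8.png',np.hstack([cv2.resize(a[120:220,240:340],(400,400),interpolation=cv2.INTER_CUBIC),cv2.resize(b[60:260,200:400],(400,400))]))
"
```

```text
dist 0.0534 along 0.0004 z 0.1551 gap 0.0444 Ffwd -9.5 Fz 18.3 t 13.57
```

View pics/c8.png

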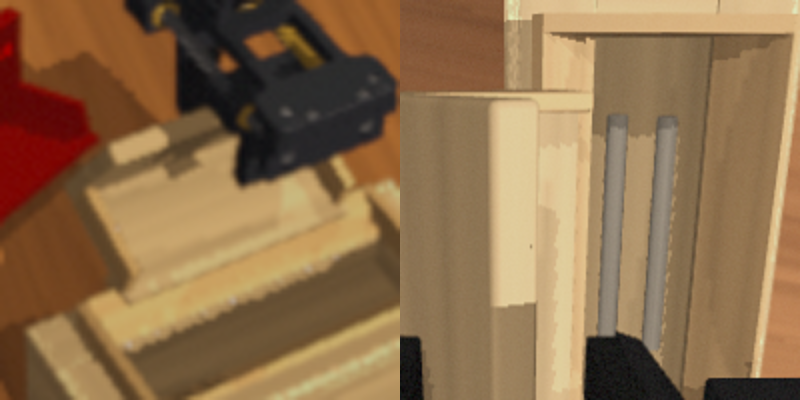

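Both rods lie in the box, at wrist crop (615,230) and (660,230), and the tray is empty. Reversing the arc.

>>> {"api": "play_rows", "payload": {"motion": [0,-0.2,-0.2,0,0,0,-0.1,-0.6,0,0,0,0.1,-1,0,0,0,0.3,-1.4,0,0,0,0.5,-1.8,0,0,0,0.7,-2.2,0,0,0,0.9,-2.6,0,0,0,1,-2.8,0,0], "grip_force": 8}}

```text
t: 14.33
ee_pos: [0.5492, 0.0597, 0.144]
eef_rot: [0.071, -0.071, 0.706, -0.702]
force: [-3.1, 8.6, 9.0]
finger_gap: 0.0203
```

```bash
python3 -c "
from h import *
box()"
```

```text
dist 0.0827 along 0.0005 z 0.1440 gap 0.0203 Ffwd -9.1 Fz 9.0 t 14.33
```

>>> {"api": "play_rows", "payload": {"motion": [0,0.1,-0.4,0,0,0,0.2,-0.8,0,0,0,0.3,-1.2,0,0,0,0.4,-1.5,0,0,0,0.5,-1.8,0,0,0,0.5,-2,0,0,0,0.5,-2,0,0,0,0.5,-2,0,0], "grip_force": 12}}

```text
t: 15.0
ee_pos: [0.5455, 0.0745, 0.1382]
eef_rot: [-0.069, 0.069, -0.704, 0.704]
force: [-1.2, 2.6, -1.8]
finger_gap: 0.0131
```

```bash
python3 -c "
from h import *
box()"
```

```text
dist 0.0980 along -0.0003 z 0.1382 gap 0.0131 Ffwd -2.8 Fz -1.8 t 15.00
```

Nearly upright. Now grip firmly and back off/up.

>>> {"api": "play_rows", "payload": {"motion": [0,0,-0.3,0,0,0,0,-0.5,0,0,0,-0.2,-0.5,0,0,0,-0.6,-0.5,0,0,0,-1.5,-0.5,0,0,0,-3,-0.8,0,0,0,-5,-1.5,0,0,0,-7,-2,0,0], "grip_force": 45}}

```text
t: 15.67
ee_pos: [0.5416, 0.0941, 0.2096]
eef_rot: [-0.069, 0.069, -0.704, 0.704]
force: [0.8, 0.4, -3.1]
finger_gap: 0.0117
```

```bash
python3 -c "
from h import *
box()
for n in('side','wrist'): snap(n,f'pics/{n}9.png')
a=cv2.imread('pics/side9.png');b=cv2.imread('pics/wrist9.png')
cv2.imwrite('pics/c9.png',np.hstack([cv2.resize(a[80:260,210:390],(400,400),interpolation=cv2.INTER_CUBIC),cv2.resize(b[60:260,200:400],(400,400))]))
"
```

```text
dist 0.1180 along -0.0003 z 0.2096 gap 0.0117 Ffwd -0.2 Fz -3.1 t 15.67
```

View pics/c9.png

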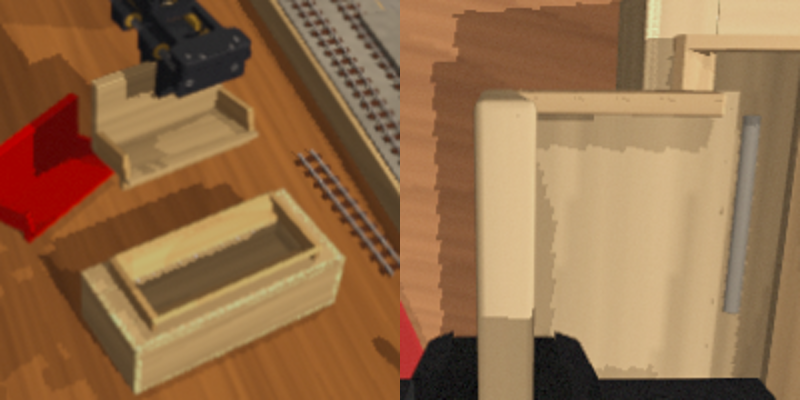

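Tray is empty and square in the jaws. Carrying it back to its original free spot.

```bash
python3 -c "
from h import *
goal([.489,.366,.2],-4.3)"
```

```text
t 15.77 pos [0.544  0.0951 0.2116] az -78.69 gap 0.0118 F [ 1.8 -0.4 -1.4] tilt [ 0.007  0.001 -1.   ]
 -> cm [  0.09   1.15 -27.65] roll -1.298 dist mm 276.0 q [-0.53  0.67  0.46  1.84 -0.44  0.72 -1.19]
```

>>> {"api": "play_rows", "payload": {"motion": [0,-0.5,-2,-0.1,0,0,-1,-5,-0.22,0,0,-1,-8.5,-0.34,0,0,-1,-12,-0.46,0,0,-1,-15.5,-0.58,0,0,-1,-19,-0.7,0,0,-0.5,-22,-0.82,0,0,0,-24.5,-0.93,0]}}

```text
t: 16.43
ee_pos: [0.493, 0.3372, 0.2077]
eef_rot: [0.38, -0.38, 0.597, -0.596]
force: [0.5, -0.3, -1.9]
finger_gap: 0.0117
```

```bash
python3 -c "
from h import *
goal([.489,.366,.15],-4.3)"
```

```text
t 16.43 pos [0.493  0.3372 0.2077] az -25.01 gap 0.0117 F [ 0.5 -0.3 -1.9] tilt [ 0.     0.001 -1.   ]
 -> cm [-2.43  5.78 -1.58] roll -0.361 dist mm 64.0 q [-0.81  0.7   0.23  1.7  -0.22  0.77 -0.91]
```

>>> {"api": "play_rows", "payload": {"motion": [-0.8,0.5,-0.5,-0.1,0,-1.6,2,-1,-0.2,0,-2.2,3.5,-1.3,-0.3,0,-2.3,5,-1.3,-0.35,0,-2.3,5.7,-1.3,-0.35,0,-2.3,5.7,-1.3,-0.35,0,-2.3,5.7,-1.3,-0.35,0,-2.3,5.7,-1.3,-0.35,0]}}

```text
t: 17.1
ee_pos: [0.4927, 0.3608, 0.1519]
eef_rot: [-0.476, 0.475, -0.523, 0.524]
force: [-0.6, 0.1, -2.0]
finger_gap: 0.0117
```

```bash
python3 -c "
from h import *
goal([.489,.366,.056],-4.3)"
```

```text
t 17.1 pos [0.4927 0.3608 0.1519] az -5.5 gap 0.0117 F [-0.6  0.1 -2. ] tilt [ 0.001  0.    -1.   ]
 -> cm [-0.48  9.59 -0.43] roll -0.021 dist mm 96.0 q [-0.78  0.78  0.12  1.7  -0.14  0.67 -0.68]
```

>>> {"api": "play_rows", "payload": {"motion": [-0.3,1.5,-0.2,-0.02,0,-0.5,3,-0.4,-0.02,0,-0.5,4.5,-0.4,-0.02,0,-0.5,6,-0.4,-0.02,0,-0.5,7.2,-0.4,-0.02,0,-0.5,8,-0.4,-0.02,0,-0.5,8,-0.4,-0.02,0,-0.5,8,-0.4,-0.02,0]}}

```text
t: 17.77
ee_pos: [0.4887, 0.3666, 0.0715]
eef_rot: [-0.481, 0.481, -0.518, 0.518]
force: [1.0, -0.0, -2.2]
finger_gap: 0.0114
```

```bash
python3 -c "
from h import *
goal([.489,.366,.056],-4.3)
snap('side','pics/side10.png')
a=cv2.imread('pics/side10.png')
cv2.imwrite('pics/c10.png',cv2.resize(a[50:140,190:290],None,fx=6,fy=6,interpolation=cv2.INTER_CUBIC))"
```

```text
t 17.77 pos [0.4887 0.3666 0.0715] az -4.26 gap 0.0114 F [ 1.  -0.  -2.2] tilt [ 0.  0. -1.]
 -> cm [0.06 1.55 0.03] roll 0.001 dist mm 15.0 q [-0.77  0.9   0.09  1.74 -0.15  0.51 -0.66]
```

View pics/c10.png

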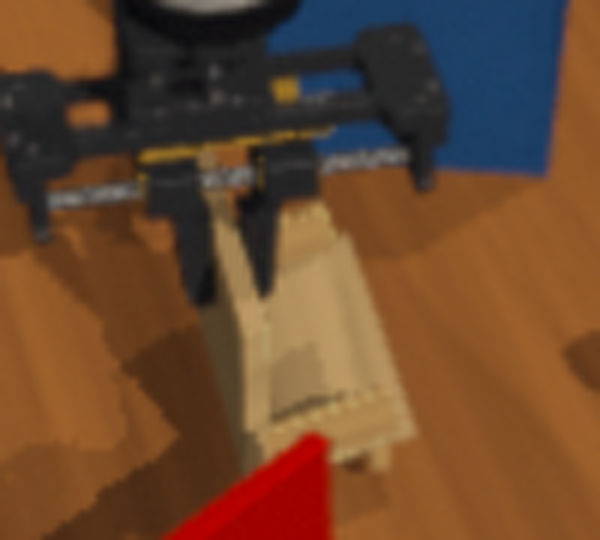

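Still hanging. Lowering in small steps.

>>> {"api": "play_rows", "payload": {"motion": [0,0.3,0,0,0,0,0.6,0,0,0,0,0.8,0,0,0,0,1,0,0,0,0,1.2,0,0,0,0,1.2,0,0,0,0,1.2,0,0,0,0,1.2,0,0,0]}}

```text
t: 18.48
ee_pos: [0.4885, 0.3666, 0.0592]
eef_rot: [0.481, -0.481, 0.518, -0.518]
force: [0.1, -0.0, -1.8]
finger_gap: 0.0116
```

>>> {"api": "play_rows", "payload": {"motion": [0,0.1,0,0,0,0,0.2,0,0,0,0,0.3,0,0,0,0,0.4,0,0,0,0,0.5,0,0,0,0,0.5,0,0,0,0,0.5,0,0,0,0,0.5,0,0,0]}}

```text
t: 19.15
ee_pos: [0.4877, 0.3668, 0.0554]
eef_rot: [0.481, -0.481, 0.518, -0.518]
force: [-4.3, -0.8, 9.9]
finger_gap: 0.0116
```

Table contact (about 12 N). Easing 0.5 mm and opening.

>>> {"api": "play_rows", "payload": {"motion": [0,-0.07,0,0,0,0,-0.07,0,0,0,0,-0.07,0,0,0.3,0,-0.07,0,0,0.5,0,-0.07,0,0,0.7,0,-0.07,0,0,0.8,0,-0.07,0,0,0.8,0,-0.07,0,0,0.8]}}

```text
t: 19.82
ee_pos: [0.4885, 0.3666, 0.0548]
eef_rot: [-0.481, 0.481, -0.518, 0.518]
force: [0.1, -0.2, 0.7]
finger_gap: 0.0496
```

>>> {"api": "play_rows", "payload": {"motion": [0,0,0,0,0.8,0,0,0,0,0.8,0,0,0,0,0.8,0,-1,0,0,0.8,0,-3,0,0,0.8,0,-6,0,0,0.8,0,-9,0,0,0.8,0,-12,0,0,0.8]}}

```text
t: 20.48
ee_pos: [0.4883, 0.3664, 0.1768]
eef_rot: [0.481, -0.481, 0.518, -0.518]
force: [-0.1, 1.4, 0.0]
finger_gap: 0.0703
```

>>> {"api": "play_rows", "payload": {"motion": [0,-1,-2,0,0.8,0,-3,-5,0,0.8,0,-4,-8,0,0.8,0,-4,-10,0,0.8,0,-4,-12,0,0.8,0,-4,-12,0,0.8,0,-4,-12,0,0.8,0,-4,-12,0,0.8]}}

```text
t: 21.15
ee_pos: [0.37, 0.3755, 0.2155]
eef_rot: [-0.482, 0.48, -0.518, 0.519]
force: [0.4, 0.7, -0.2]
finger_gap: 0.0703
```

```bash
python3 -c "
from h import *
goal([.489,.366,.056],-4.3)
for n in('side','top','wrist'): snap(n,f'pics/{n}11.png')
a=[cv2.imread(f'pics/{n}11.png') for n in('side','top')]
r=lambda im:cv2.resize(im,(400,400),interpolation=cv2.INTER_CUBIC)
cv2.imwrite('pics/c11.png',np.hstack([r(a[0][50:250,190:390]),r(a[1][90:260,90:310])]))"
```

```text
t 21.15 pos [0.37   0.3755 0.2155] az -4.28 gap 0.0703 F [ 0.4  0.7 -0.2] tilt [ 0.002  0.001 -1.   ]
 -> cm [ 0.07 15.97 11.92] roll 0.0 dist mm 199.0 q [-0.97  0.6   0.15  1.9  -0.14  0.65 -0.82]
```

View pics/c11.png

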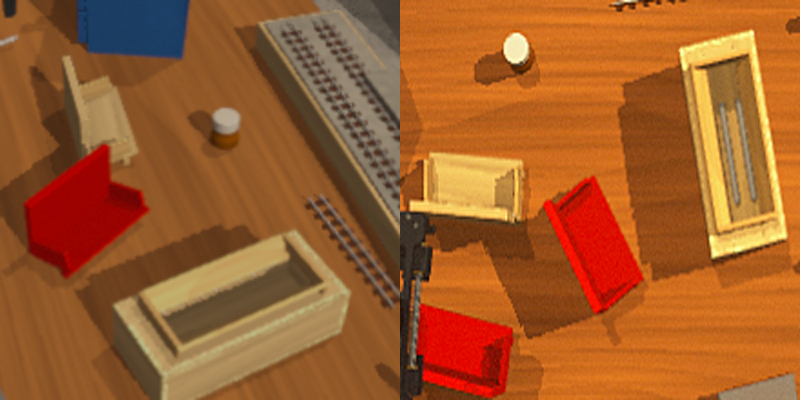

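Both rods show inside the box (top crop (730,150) and (745,150)). The tray stands upright and empty at (470,190), and the gripper is clear. Handing in.

```bash
python3 -c "
from rig import *
print(close_job())"
```

```text
the job is handed in; nothing more can be done
None
```

I tipped both rods through the slot into the stock box, stood the empty tray upright back where it started, and handed the job in at about 21 s of the 58 s.

- **Tipping:** The tool can only point down, so I hooked the tray's foot on the box rim. With a light grip I pushed the back board forward in an arc, tilting the tray to an estimated 40° or so, until the rods rolled out. I reversed the arc, gripped firmly again and carried the tray back.
- **Last checks:** The top view shows both rods inside the box, lying along the slot. The tray is empty and standing, and the gripper is open and well clear of everything. The largest force I read was about 20 N at the wrist, while tipping; I only read it at the end of each move.
- **Disagreements:** The tray's foot met the rim about 6 mm later than I estimated. The tray also slid about 5 mm down in the jaws during tipping, so I lowered it until the force showed it was on the table.

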